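# Offer up the missing caster over the dolly's studs

## Task

One corner of the upturned plywood dolly still lacks its wheel. Pick up the loose caster from the cardboard sheet, carry it over the top of the long black toolbox without bumping anything, and hold it wheel up above the bare corner: plate level, its four holes lined up over the four studs, about 10 mm above the stud tips and not touching them. Finish while holding it still there, so a colleague can check the fit; do not lower it on or let go, and leave the other things where they are.

Things in the scene. Friction and masses are not known exactly. Their poses are not given: they have to be found in the camera images.
- caster: Loose rigid caster, 0.2-0.4 kg, standing wheel up on the sheet, 100 mm tall; nothing on it turns. Steel plate 84 (x) x 64 (y) x 5 mm with four 12 mm holes at x +-30, y +-21 mm; fork 34 mm wide (y), ending 71 mm above the underside; axle bolt 42 mm long along y, 62.5 mm up. Origin: centre of the plate's underside; x the rolling direction, z up. A half turn about z makes no difference.
- wheel_top (a point): Top of the loose caster's wheel, 100 mm above the plate's underside, over its centre. The wheel is black rubber, grey hub, 75 mm diameter, 24 mm wide (along the caster's y); its top 28 mm stand free above the fork and can be pinched across the width from above. Axes as the caster's.
- stud_tips (a point): Midway between the four bare studs on the dolly's empty corner, at the height of their tips (36 mm above the table). Studs 8 mm thick, 18 mm out of the deck, at x +-30, y +-21 mm from here; axes as the dolly's. Lined up, the caster's x axis is parallel to this x (either way round) and its origin is straight above this point.
- dolly: Upturned dolly, fixed, left or right of the robot: plywood deck 280 x 280 x 18 mm flat on the table; three casters like the loose one stand wheel up at (x, y) = (90, -100), (90, 100), (-90, -100) mm, to 118 mm above the table. The bare corner with studs is at (-90, 100) mm. Origin: centre of the deck's lower face.
- sheet: The thin cardboard sheet, 260 x 240 x 3 mm, fixed, under the loose caster, on the other side of the toolbox from the dolly. Origin: centre of its underside.
- toolbox: Long closed black plastic toolbox, 346 mm (x) by 106 mm (y, 114 mm over its latches) by 115 mm high, 4 kg, standing between the sheet and the dolly. Origin: centre of its underside. Leave it in place.
- nut_tray: Small grey open tray of nuts, 60 x 90 x 30 mm, standing on the middle of the dolly's deck. Origin: centre of its underside. Leave alone.
- wrench: Steel wrench, about 160 mm long and 8 mm thick, lying flat along the toolbox's lid. Leave it there.

How it is judged:
On the way:
1. the caster is carried over the top of the toolbox (y of caster in the frame of toolbox between -0.05 and 0.05 m and x of caster in the frame of toolbox between -0.19 and 0.19 m and z of caster in the frame of toolbox above 0.115 m), for 0.02 s.
At the end, for the whole second after the job is handed in: The gripper holds the caster still, clear of the dolly: plate centre within 6 mm of the studs' centre seen from above, underside 3 to 22 mm above the stud tips, level within 0.1 rad and turned within 0.1 rad of the stud pattern (either way round) (horizontal distance between caster and stud_tips below 0.006 m and z of caster in the frame of stud_tips between 0.003 and 0.022 m and angle between the x axis of caster and the x axis of stud_tips, either way round below 0.1 rad and angle between caster's own z axis and vertical below 0.1 rad and contact force between the fingers and caster above 1 N and contact force between caster and dolly below 0.1 N and linear speed of caster below 0.02 m/s and angular speed of caster below 0.15 rad/s); the arm keeps its last pose, push and grip.
It fails at once if the caster or the robot bumps the dolly, its wheels or its studs (contact force between caster and dolly above 1 N or contact force between any of the arm, the fingers and dolly above 2 N).
It fails at once if the caster or the robot bumps the toolbox (contact force between any of caster, the arm, the fingers and toolbox above 2 N or distance of toolbox from where it was at the start of the episode above 0.015 m).
It fails at once if the tray or wrench is moved (distance of any of nut_tray, wrench from where it was at the start of the episode above 0.02 m).
It also fails if it takes over 59 s, if anything falls off the work surface, if the arm or the gripper's body presses on something with over 40 N, if the wrist force passes 120 N, or if a joint passes its speed limit or range.

## Robot

A 7-joint arm with a two-finger parallel gripper is mounted at the origin on the work surface. World frame = base frame: x ahead of the robot, y to its left, z up, the work surface at z = 0. Lengths are in m, angles in rad, forces in N, time in s.
With the tool pointing down it reaches from about 0.425 to 1.025 m from the base axis. Payload 9.4 kg.
Tool frame: the origin (TCP) lies midway between the tips of the shut fingers; the grasp point (between the pads) lies r.grip_point_offset behind it (r.grip_point_offset is the distance from the TCP to the grasp point, in m); z points along the fingers, y is the direction in which the jaws open and shut (so a half turn about z gives the same grasp; the last joint's range is limited). The gripper opens to 93 mm and grips with 3 to 60 N. Pads are 15 mm wide; open, the fingers measure 128 mm over their backs; the gripper's body (75 mm by 188 mm) begins 65 mm behind the grasp point.
Start: joints at [1.135, 0.599, -0.003, 1.599, 0.002, 0.943, -0.08], TCP at [0.255, -0.679, 0.189] pointing down, gripper open.
Joint ranges: [-2.57, 2.57], [-0.35, 1.97], [-1.29, 1.29], [0.11, 2.56], [-1.05, 4.19], [0.11, 1.86], [-2.63, 2.63]. Speed limits (rad/s): [2.22, 2.22, 3.01, 3.01, 3.14, 3.14, 3.14].

## Interface

Orientations are given as a 3x3 rotation matrix whose columns are the frame's x, y, z axes.
In Python, from cell import r gives the robot as it stands. Calls block until the motion is done:
- r.goto(position, orientation): joint-space move of the TCP to a pose.
- r.move_straight(position, ori=None, rate=0.15): straight line of the TCP; ori=None keeps the orientation; rate is the mean speed in m/s.
- r.set_joints(angles): joint-space move.
- r.gripper_to(opening, f_grip=None): opening from 0.0 (shut) to 1.0 (fully open); f_grip is the grip in N (None keeps the last); returns when the fingers have stopped.
- r.pause(seconds).
- r.ik(position, orientation): joint angles nearest the present ones, or None.
- r.get_obs(): the state.
- r.snapshot(name): name is "scene" or "side" or "wrist"; returns the picture (480x640x3 uint8, blue, green, red); there is no depth.
- r.camera_params(name): a dict with "vfov" (degrees; the focal length in pixels is half the picture's height over the tangent of half this angle, whatever the lens; pixels are square), "cx", "cy" (the principal point, pixels), "rvec" (rotation vector, rad) and "tvec" (3), from world to camera coordinates, as OpenCV has them; the wrist camera has in their place "tool_from_camera" (4x4, takes a point from camera to tool coordinates, whose origin is the TCP and whose axes are the flange's). Camera axes: x right, y down, z forward; pixel columns grow to the right and rows downward; lengths in m; the calibration is good to about 2 mm. A picture is of the moment at which its call begins: read the wrist's pose just before it. camera_params takes no time and is no camera call.
A pose or a line that the arm cannot do raises r.MotionError and nothing moves.
- r.close_job(): hands the job in, once; it reports no verdict.
The state is a dict: "time": time; "qpos": joint angles; "dq": joint speeds; "tau": joint torques, N m; "tcp_pos": TCP position; "orientation": TCP orientation; "force": force on the tool from outside, world axes, zero at the start; "moment": the same for the moment, N m; "finger_gap": opening from 0.0 (shut) to 1.0 (fully open).
Only numpy, scipy, OpenCV 4.12 (cv2) and the standard library are available. Lean on these libraries where they do the work, as an engineer would, in place of code of your own. Each camera call takes 0.05 s, during which the arm holds its last target.

## Working session

There is one attempt and no reset: what is moved stays moved. The work goes in short steps, each a Python script; the robot and the scene stay as the last script left them, time stands still between calls to the robot, and variables do not carry over. Pictures are saved under pics/ and viewed, and the job is handed in when it is done.

```bash
ls; mkdir -p pics
python3 - <<'E'
from cell import r
import cv2,numpy as np
for n in ["scene","side","wrist"]:
    cv2.imwrite(f"pics/{n}0.png",r.snapshot(n)); print(n,r.camera_params(n))
o=r.get_obs(); print(o,r.grip_point_offset)
E
```

```text
pics
scene {'vfov': 50.86044560680053, 'cx': 323.26499906493643, 'cy': 236.80597480194976, 'rvec': array([ 1.82419662,  1.67139736, -0.68123908]), 'tvec': array([-0.07207717, -0.30305666,  1.37063662])}
side {'vfov': 54.39316590407581, 'cx': 320.086975657788, 'cy': 244.1655635725605, 'rvec': array([ 0.56808806, -2.5237296 ,  1.38634712]), 'tvec': array([0.48242476, 0.2009603 , 0.77767838])}
wrist {'vfov': 65.9070570756179, 'cx': 321.81243241198877, 'cy': 236.1930812464054, 'tool_from_camera': array([[-7.01065472e-04, -9.71473392e-01, -2.37147544e-01,
         6.64722784e-02],
       [ 9.99999625e-01, -8.01713516e-04,  3.27973626e-04,
        -6.50655701e-04],
       [-5.08742042e-04, -2.37147225e-01,  9.71473589e-01,
        -1.95725438e-01],
       [ 0.00000000e+00,  0.00000000e+00,  0.00000000e+00,
         1.00000000e+00]])}
{'time': 0.15, 'qpos': array([ 1.13532219,  0.59996549, -0.00250661,  1.59994073,  0.00176456,
        0.94290273, -0.07982425]), 'dq': array([ 0.00072037, -0.00192889,  0.00046606, -0.00119879, -0.00077776,
       -0.00120989,  0.00025749]), 'tau': array([ 2.58827713e-03, -7.65586925e+01,  1.49873368e+00, -2.52565759e+01,
       -5.24120405e-02,  1.48159760e-02,  5.64434242e-05]), 'tcp_pos': array([ 0.25440045, -0.67846726,  0.18784338]), 'orientation': array([[ 9.36333934e-01,  3.51110362e-01, -5.25964769e-04],
       [ 3.51110740e-01, -9.36333301e-01,  1.09432057e-03],
       [-1.08251036e-04, -1.20932137e-03, -9.99999263e-01]]), 'force': array([-0.57996043, -0.19890342, -0.70464559]), 'moment': array([-0.02118879, -0.05341558, -0.00758391]), 'finger_gap': 1.0015111983475382} 0.0188
```

View pics/scene0.png

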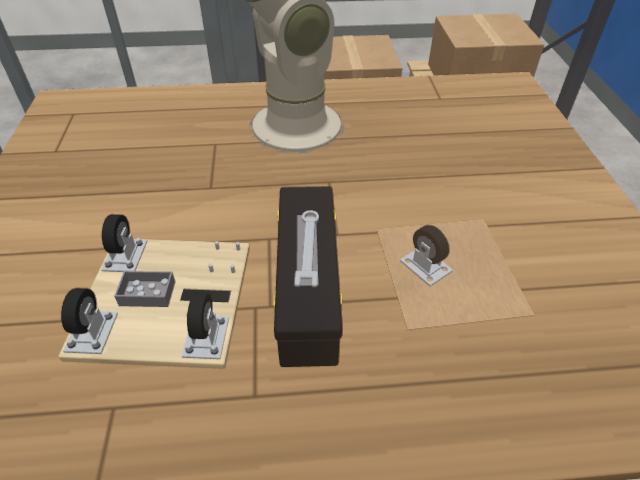

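View pics/side0.png

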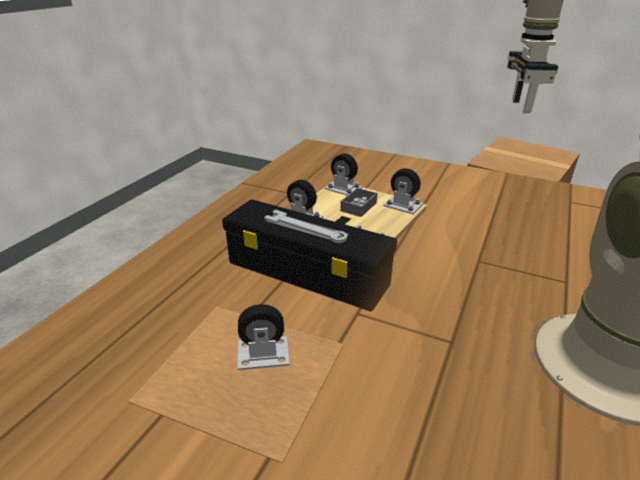

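View pics/wrist0.png

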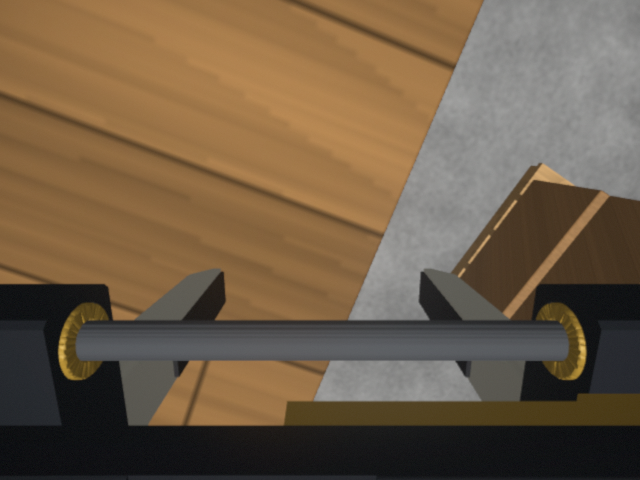

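The scene view shows the dolly with its bare studs near (225,257), the toolbox at (308,270), and the loose caster with its wheel at (431,244) and plate at (427,266). In the side view the caster's wheel is at (261,326). The wrist view shows only the table edge. Next I'll zoom in and write a ray-casting helper.

```bash
cat > h.py <<'E'
import numpy as np,cv2
from cell import r
def cam(name,obs=None):
    p=r.camera_params(name); f=240/np.tan(np.radians(p['vfov'])/2)
    K=np.array([[f,0,p['cx']],[0,f,p['cy']],[0,0,1.]])
    if 'rvec' in p:
        R,_=cv2.Rodrigues(p['rvec']); t=np.array(p['tvec'])
    else:
        T=np.eye(4);T[:3,:3]=obs['orientation'];T[:3,3]=obs['tcp_pos']
        W=np.linalg.inv(T@p['tool_from_camera']);R=W[:3,:3];t=W[:3,3]
    return K,R,t
def ray(c,uv):
    K,R,t=c; uv=np.atleast_2d(uv).astype(float)
    d=(np.c_[uv,np.ones(len(uv))]@np.linalg.inv(K).T)@R
    return -R.T@t, d/np.linalg.norm(d,axis=1)[:,None]
def onplane(c,uv,z):
    o,d=ray(c,uv); return o+d*((z-o[2])/d[:,2])[:,None]
def tri(obs):  # list of (cam,uv)
    A=np.zeros((3,3));b=np.zeros(3);L=[]
    for c,uv in obs:
        o,d=ray(c,uv);d=d[0];P=np.eye(3)-np.outer(d,d);A+=P;b+=P@o;L.append((P,o))
    x=np.linalg.solve(A,b); return x,[np.linalg.norm(P@(x-o)) for P,o in L]
def proj(c,X):
    K,R,t=c; q=(np.atleast_2d(X)@R.T+t)@K.T; return q[:,:2]/q[:,2:]
E
python3 - <<'E'
from h import *
S=cam("scene");D=cam("side")
print("cams",-S[1].T@S[2],-D[1].T@D[2])
print("tcp proj",proj(S,[.2544,-.678,.188]),proj(D,[.2544,-.678,.188]))
print("wheel tri",tri([(S,[431,244]),(D,[261,326])]))
print("studs",onplane(S,[[217,245],[238,247],[211,268],[233,269]],.036))
print("dolly corners",onplane(S,[[110,240],[249,242],[65,357],[224,361]],.018))
print("toolbox top corners",onplane(S,[[280,188],[333,188],[277,331],[340,330]],.115))
print("plate",onplane(S,[[425,250],[452,267],[402,264],[430,282]],.006))
a=cv2.imread('pics/scene0.png');b=cv2.imread('pics/side0.png')
x=cv2.resize(a[200:300,180:280],(400,400),interpolation=2);y=cv2.resize(a[210:310,380:480],(400,400),interpolation=2)
cv2.imwrite('pics/z1.png',np.hstack([x,y]))
cv2.imwrite('pics/z2.png',cv2.resize(b[290:390,210:330],(720,600),interpolation=2))
E
```

```text
cams [ 1.18220155 -0.04044592  0.75924095] [0.20520203 0.70244347 0.58512191]
tcp proj [[-37.26009595 129.18929952]] [[517.05052381 118.77699762]]
wheel tri (array([0.53212309, 0.22993752, 0.0658815 ]), [np.float64(0.0010165305262452328), np.float64(0.0010165305262452736)])
studs [[ 0.47236408 -0.18237084  0.036     ]
 [ 0.48134071 -0.14077606  0.036     ]
 [ 0.53250557 -0.19023131  0.036     ]
 [ 0.53853617 -0.14858529  0.036     ]]
dolly corners [[ 0.42217503 -0.40466156  0.018     ]
 [ 0.45154871 -0.12127959  0.018     ]
 [ 0.69478712 -0.42303232  0.018     ]
 [ 0.72512091 -0.15903829  0.018     ]]
toolbox top corners [[ 0.40176656 -0.05129315  0.115     ]
 [ 0.41034883  0.05377857  0.115     ]
 [ 0.73988658 -0.06601631  0.115     ]
 [ 0.74624002  0.02941938  0.115     ]]
plate [[0.49277491 0.2375442  0.006     ]
 [0.54301908 0.2804232  0.006     ]
 [0.52678815 0.18267993 0.006     ]
 [0.57733436 0.22745116 0.006     ]]
```

View pics/z1.png

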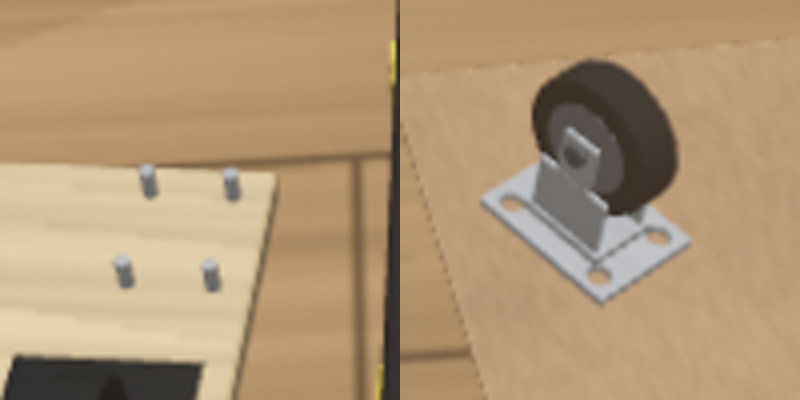

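View pics/z2.png

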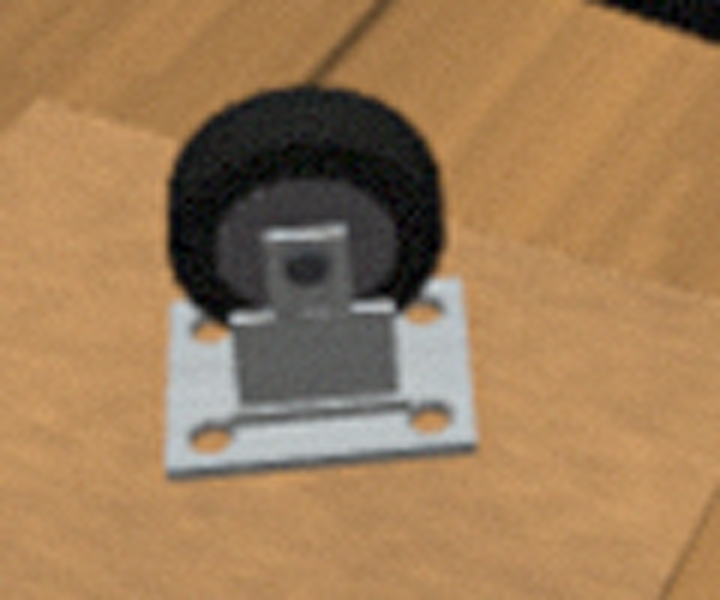

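```bash
cat >> h.py <<'E'
def ori(yaw):
    c,s=np.cos(yaw),np.sin(yaw); return np.array([[c,s,0],[s,-c,0],[0,0,-1.]])
E
python3 - <<'E'
from h import *
S=cam("scene")
print(onplane(S,[[408.25,260.75],[429.75,278.5],[444.25,269.5]],.008))
yaw=np.radians(-7.5);O=ori(yaw);sc=np.array([.506,-.166])
import json,pickle
d=[]
for i,(dx,dy,z) in enumerate([(-.05,.05,.25),(-.05,-.05,.25)]):
    p=np.r_[sc+O[:2,0]*dx+O[:2,1]*dy,z]
    r.goto(p,O); r.pause(.2); o=r.get_obs(); im=r.snapshot("wrist")
    cv2.imwrite(f"pics/w{i}.png",im); d.append((o['tcp_pos'],o['orientation'])); print(o['tcp_pos'],o['time'])
pickle.dump(d,open('w01.pkl','wb'))
a=[cv2.imread(f"pics/w{i}.png") for i in (0,1)]
cv2.imwrite("pics/w01.png",cv2.resize(np.vstack(a),None,fx=.62,fy=.62))
E
```

```text
[[0.52096872 0.19635301 0.008     ]
 [0.57024327 0.22835969 0.008     ]
 [0.54987615 0.26249915 0.008     ]]
[ 0.44979874 -0.20966327  0.24982094] 2.2083
[ 0.4628013  -0.11110695  0.24997561] 2.9417
```

View pics/w0.png

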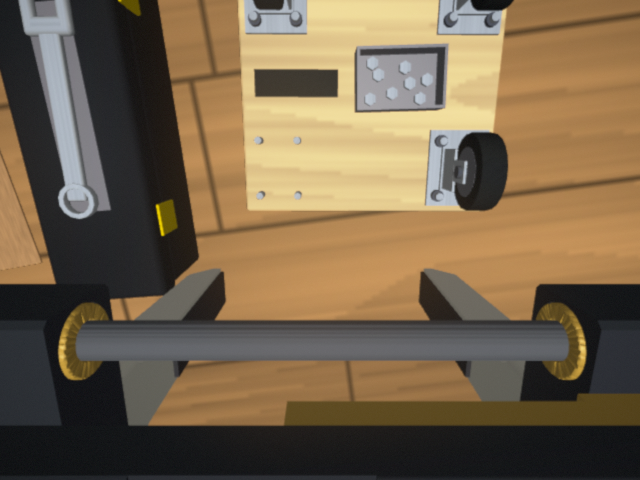

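View pics/w1.png

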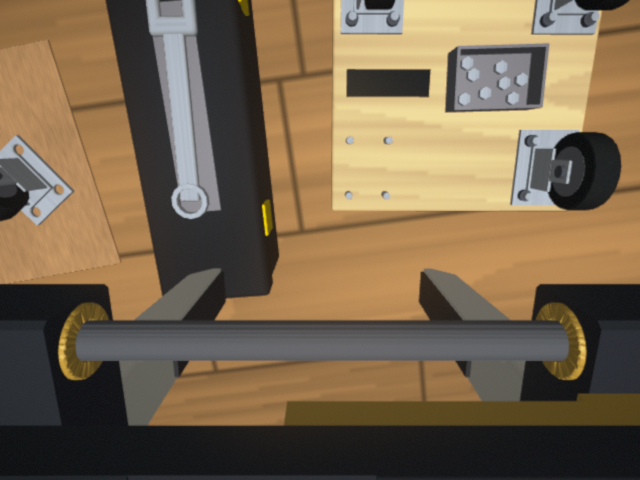

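Both wrist views show all four studs clearly: near (259,140), (297,140), (261,195), (298,195) in the first and (350,140), (388,140), (348,195), (386,195) in the second. I'll segment and triangulate them.

```bash
cat > studs.py <<'E'
from h import *
import pickle
d=pickle.load(open('w01.pkl','rb'));C=[];P=[]
for i,(x0,x1) in enumerate([(250,312),(338,402)]):
    im=cv2.imread(f"pics/w{i}.png"); C.append(cam("wrist",dict(tcp_pos=d[i][0],orientation=d[i][1])))
    hsv=cv2.cvtColor(im,cv2.COLOR_BGR2HSV); m=(hsv[...,1]<60).astype(np.uint8)
    roi=np.zeros_like(m);roi[128:205,x0:x1]=1;m*=roi
    n,l,s,c=cv2.connectedComponentsWithStats(m); k=[j for j in range(1,n) if s[j,4]>10]
    print(s[k]); c=c[k]; P.append(c[np.lexsort((c[:,0],np.round(c[:,1]/20)))])
    print(P[-1])
    cr=im[125:210,x0-5:x1+5]; cv2.imwrite(f"pics/st{i}.png",cv2.resize(cr,None,fx=7,fy=7,interpolation=0))
if __name__=="__main__":
    X=[]
    for j in range(4):
        x,e=tri([(C[0],P[0][j]),(C[1],P[1][j])]);X.append(x);print(x,e)
    for c,p in zip(C,P):
        q=onplane(c,p,.0335);print(q.mean(0),[np.degrees(np.arctan2(*(q[a]-q[b])[[1,0]])) for a,b in((0,2),(1,3))],np.linalg.norm(q[0]-q[2]),np.linalg.norm(q[0]-q[1]))
E
python3 studs.py
```

```text
[[254 136   9   8  54]
 [293 137   8   7  48]
 [256 191   9   9  52]
 [294 192   7   8  46]]
[[257.85185185 139.83333333]
 [296.625      139.97916667]
 [259.94230769 194.92307692]
 [297.10869565 195.36956522]]
[[346 136   8   8  49]
 [384 136   9   8  54]
 [345 191   8   8  46]
 [382 191   8   9  51]]
[[349.57142857 139.67346939]
 [388.14814815 139.83333333]
 [348.41304348 194.93478261]
 [385.56862745 194.98039216]]
[ 0.53081955 -0.14962862  0.03153105] [np.float64(2.248999226245927e-05), np.float64(2.2489992262295307e-05)]
[ 0.5251094  -0.19114683  0.03079222] [np.float64(6.6173560708358755e-06), np.float64(6.617356071119916e-06)]
[ 0.47142536 -0.14146438  0.0307379 ] [np.float64(8.276101853747207e-05), np.float64(8.276101853741416e-05)]
[ 0.46562442 -0.18278513  0.03085884] [np.float64(0.00011836417555215812), np.float64(0.00011836417555196888)]
[ 0.49835045 -0.16655856  0.0335    ] [np.float64(-7.699014514605954), np.float64(-8.005289359794443)] 0.05945979876263034 0.04175755726707255
[ 0.4984548  -0.16596218  0.0335    ] [np.float64(-7.881021758463029), np.float64(-7.994318552717275)] 0.059671496871309376 0.041581867389157284
```

Run:
```python
from h import *
import pickle
S=cam("scene"); q=onplane(S,[[217,242.5],[237.75,243],[210.5,265],[232.5,266]],.036);print(q.mean(0),q)
yaw=np.radians(33);O=ori(yaw);sc=np.array([.5355,.2295])
d=[]
for i,(dx,dy,z) in enumerate([(-.05,-.06,.25),(-.05,.06,.25)]):
    p=np.r_[sc+O[:2,0]*dx+O[:2,1]*dy,z]
    r.goto(p,O); r.pause(.2); o=r.get_obs(); im=r.snapshot("wrist")
    cv2.imwrite(f"pics/c{i}.png",im); d.append((o['tcp_pos'],o['orientation'])); print(o['tcp_pos'],o['qpos'],o['time'])
pickle.dump(d,open('c01.pkl','wb'))
```

```text
[ 0.4977979 -0.1664569  0.036    ] [[ 0.46539445 -0.18276669  0.036     ]
 [ 0.47022371 -0.14158154  0.036     ]
 [ 0.52474909 -0.19167961  0.036     ]
 [ 0.53082434 -0.14979977  0.036     ]]
[0.46141049 0.25140922 0.25004223] [-0.35385016  0.30508199 -0.32758182  1.9664281   0.12525277  0.88927461
 -1.74361088] 4.55
[0.52572165 0.15317824 0.25011391] [-0.16939735  0.33035891 -0.28764131  1.92339977  0.11692371  0.90362607
 -1.50760399] 5.35
```

View pics/c0.png

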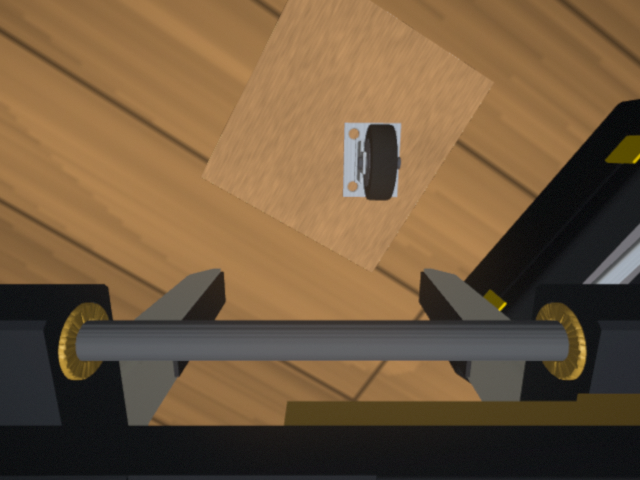

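View pics/c1.png

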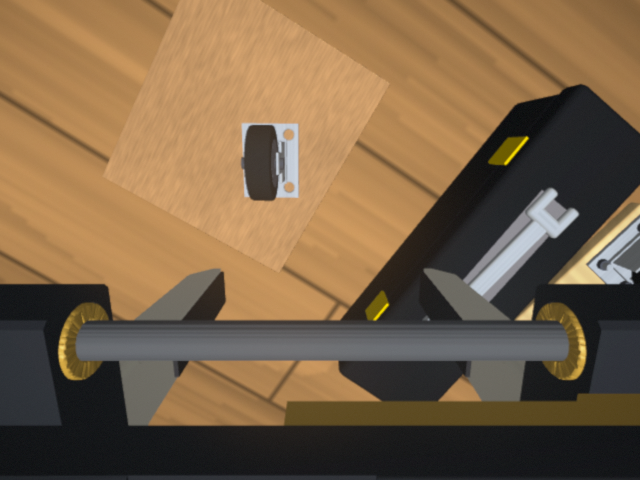

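The first view has the plate at x 344–402, y 123–197, holes at (354,133) and (352,186), and the wheel at (381,162). The second has the plate at x 242–298, y 123–198, holes at (288,134) and (288,187), and the wheel at (262,162).

```bash
cat > cas.py <<'E'
from h import *
import pickle
d=pickle.load(open('c01.pkl','rb'));C=[];H=[];B=[];W=[]
for i,(x0,x1) in enumerate([(335,412),(232,308)]):
    im=cv2.imread(f"pics/c{i}.png"); C.append(cam("wrist",dict(tcp_pos=d[i][0],orientation=d[i][1])))
    hsv=cv2.cvtColor(im,cv2.COLOR_BGR2HSV); cr=hsv[112:210,x0:x1]
    off=np.array([x0,112])
    pl=((cr[...,1]<60)&(cr[...,2]>110)).astype(np.uint8)
    wh=((cr[...,2]<75)).astype(np.uint8)
    cs,hier=cv2.findContours(pl|wh,cv2.RETR_CCOMP,cv2.CHAIN_APPROX_NONE)
    big=max(cs,key=cv2.contourArea)
    hs=[]
    for c,hh in zip(cs,hier[0]):
        if hh[3]>=0 and cv2.contourArea(c)>15: 
            m=cv2.moments(c);hs.append([m['m10']/m['m00'],m['m01']/m['m00']])
    hs=np.array(sorted(hs,key=lambda a:a[1]))+off; H.append(hs)
    x,y,w,h=cv2.boundingRect(cv2.findNonZero(pl));B.append((x+x0,y+112,w,h))
    n,l,s,c=cv2.connectedComponentsWithStats(wh);j=1+np.argmax(s[1:,4]);W.append(s[j]+np.r_[off,0,0,0]); 
    print('holes',hs,'plate',B[-1],'wheel',W[-1],c[j]+off)
    cv2.imwrite(f"pics/cz{i}.png",cv2.resize(im[112:210,x0:x1],None,fx=5,fy=5,interpolation=0))
for i in (0,1):
    q=onplane(C[i],H[i],.008);v=q[0]-q[-1];print(q,np.degrees(np.arctan2(v[1],v[0])),np.linalg.norm(v))
a,b=[cv2.imread(f'pics/cz{i}.png') for i in(0,1)]
cv2.imwrite('pics/cz.png',np.hstack([a,b]))
E
python3 cas.py
```

```text
holes [[379.5        124.        ]
 [353.46737213 133.38800705]
 [364.         146.5       ]
 [397.         151.        ]
 [359.48843931 160.60019268]
 [366.28947368 164.13157895]
 [352.0758483  185.94211577]] plate (343, 123, 58, 74) wheel [ 364  125   35   75 2190] [380.42922374 161.54109589]
holes [[261.5        125.        ]
 [288.38947368 134.17368421]
 [245.         146.        ]
 [281.78125    159.6796875 ]
 [274.10539683 163.23746032]
 [288.91217565 186.70459082]] plate (241, 123, 58, 75) wheel [ 244  126   33   74 1973] [259.74809934 162.08261531]
[[0.57289654 0.24564609 0.008     ]
 [0.54839172 0.26470665 0.008     ]
 [0.54290702 0.24641091 0.008     ]
 [0.55936669 0.211598   0.008     ]
 [0.52695196 0.24183239 0.008     ]
 [0.52790805 0.23292752 0.008     ]
 [0.49799944 0.23270742 0.008     ]] 9.80126378194891 0.0760064844136091
[[0.56325684 0.25960093 0.008     ]
 [0.57137522 0.22874787 0.008     ]
 [0.53303062 0.26360614 0.008     ]
 [0.54297325 0.22011693 0.008     ]
 [0.53465784 0.22546455 0.008     ]
 [0.52096379 0.19670456 0.008     ]] 56.082159197768426 0.07579350600610904
```

View pics/cz.png

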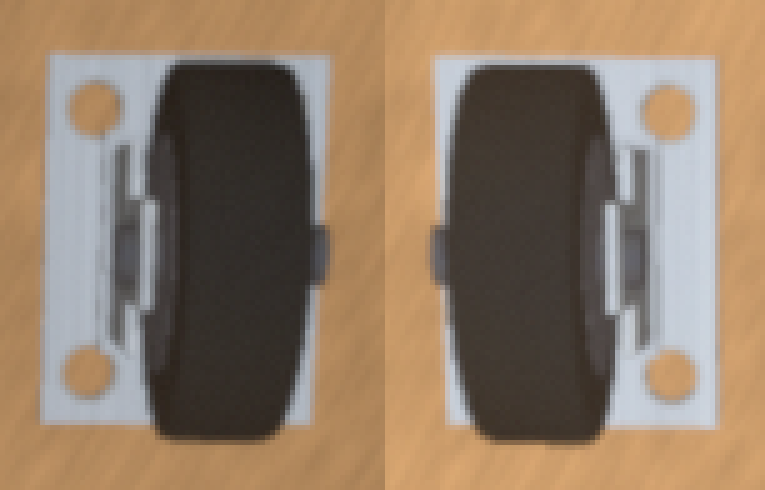

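```bash
python3 - <<'E' 2>&1 | tail -12
from cas import *
print("----")
for n,a,b in [("TL",(344.6,122.6),(241.8,123.2)),("TR",(401,123),(298.2,123.6)),("wheel L",(371.4,165),(244.6,165)),("wheel R",(397,165),(271.6,165))]:
    print(n,tri([(C[0],a),(C[1],b)]))
O=ori(np.radians(32.4))
for z in (.11,.079): print(r.ik([.535,.2302,z],O))
print(r.ik([.498,-.1664,.125],ori(np.radians(-7.9))),r.ik([.498,-.1664,.25],ori(np.radians(-7.9))), r.get_obs()['qpos'])
E
```

```text
TL (array([0.55274609, 0.2796499 , 0.00659292]), [np.float64(9.836956850787948e-05), np.float64(9.83695685077036e-05)])
TR (array([0.58724838, 0.22562395, 0.00660938]), [np.float64(3.928502536612636e-05), np.float64(3.928502536608489e-05)])
wheel L (array([0.527805  , 0.23997849, 0.09813906]), [np.float64(0.00025661250493067087), np.float64(0.00025661250493056326)])
wheel R (array([0.54092443, 0.21938561, 0.09426591]), [np.float64(0.0003105689890202792), np.float64(0.00031056898902025594)])
[-0.32664569  0.53982418 -0.25576378  1.99148229  0.22056912  0.6364309
 -1.73101271]
[-0.33988524  0.58263515 -0.23890028  2.0138992   0.24302499  0.57170598
 -1.75138308]
[ 0.24793737  0.45122769 -0.04631717  2.11476705  0.03705819  0.57633263
 -1.53350332] [ 0.24121954  0.28816346 -0.03456465  1.98064002  0.01281728  0.87299237
 -1.50883416] [-0.16950724  0.33033731 -0.28739955  1.92339731  0.11700114  0.90363443
 -1.50753194]
```

Run:
```python
from h import *
O=ori(np.radians(32.4)); p=np.array([.5348,.2302,.17])
r.goto(p,O); r.move_straight([p[0],p[1],.080],O,rate=.1)
o=r.get_obs();print(o['tcp_pos'],o['force'])
r.gripper_to(0.0,f_grip=35); r.pause(.3)
o=r.get_obs();print(o['finger_gap'],o['force'],o['tcp_pos'],o['time'])
for n in("scene","side"): cv2.imwrite(f"pics/g_{n}.png",r.snapshot(n))
a=cv2.imread('pics/g_scene.png')[150:350,340:540];b=cv2.imread('pics/g_side.png')[200:400,160:360]
cv2.imwrite('pics/g.png',cv2.resize(np.hstack([a,b]),(800,400),interpolation=2))
```

```text
[0.53515827 0.23034897 0.08057092] [1.54627551 0.16053876 0.78072122]
0.003405495405700957 [0.43615292 0.03764209 0.49655483] [0.53477936 0.2301984  0.07999938] 8.725
```

View pics/g.png

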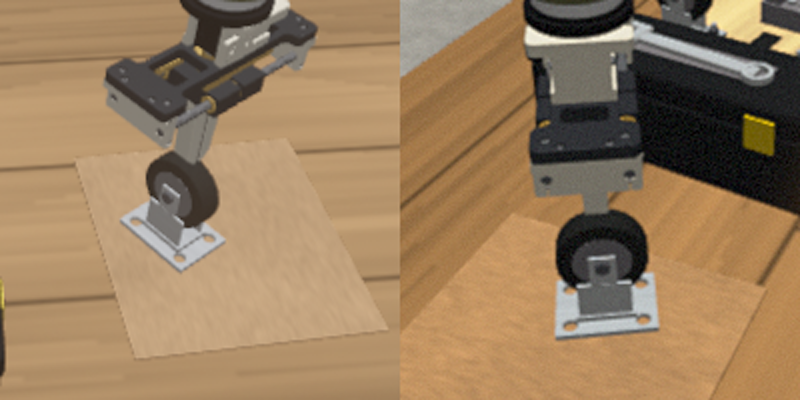

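The gap reads 0.003, so the fingers are shut without the wheel. In both views the fingertips disappear behind or above the wheel. I'll project the TCP into the pictures to see where the fingers really are.

Run:
```python
from h import *
o=r.get_obs();t=o['tcp_pos'];O=o['orientation'];print(t,o['qpos'])
for n,(x0,y0,w) in {"scene":(360,170,120),"side":(200,230,120)}.items():
    c=cam(n);im=cv2.imread(f'pics/g_{n}.png');k=5
    cr=cv2.resize(im[y0:y0+w,x0:x0+w],(600,600),interpolation=2)
    for X,col in [(t,(0,0,255)),(t-O[:,2]*.0188,(0,255,0)),(t-O[:,2]*.08,(255,0,255)),([.5348,.2302,.103],(255,255,0)),([.5348,.2302,.003],(255,255,0))]:
        u=proj(c,X)[0];print(n,u);cv2.circle(cr,tuple(((u-[x0,y0])*k).astype(int).tolist()),4,col,-1)
    cv2.imwrite(f'pics/p_{n}.png',cr)
cv2.imwrite("pics/wg.png",r.snapshot("wrist"))
```

```text
[0.53482726 0.23019919 0.0800161 ] [-0.34180218  0.58077102 -0.23622619  2.01375481  0.23918618  0.57295857
 -1.74783163]
scene [432.22280634 239.50546537]
scene [433.84114411 232.43786962]
scene [439.44233326 207.97638725]
scene [434.20444079 230.82775036]
scene [426.03674007 266.49724577]
side [258.34280251 319.3172981 ]
side [257.55346227 310.33330928]
side [254.82769194 279.30956417]
side [257.38891339 308.30540505]
side [261.38107156 353.73316781]
```

View pics/p_scene.png

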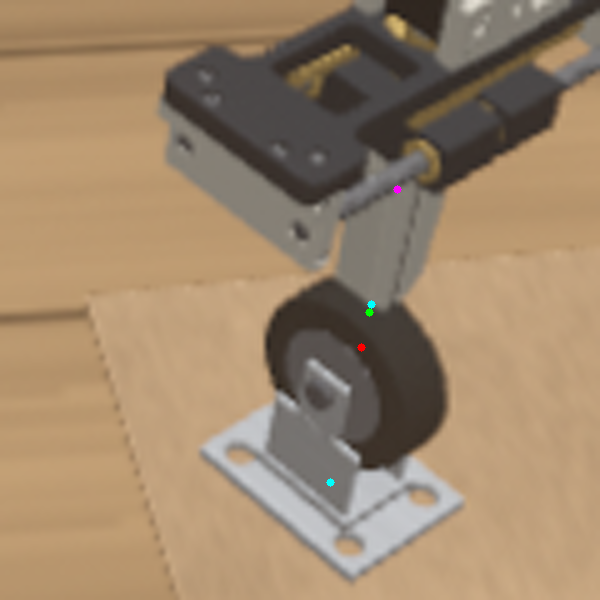

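View pics/p_side.png

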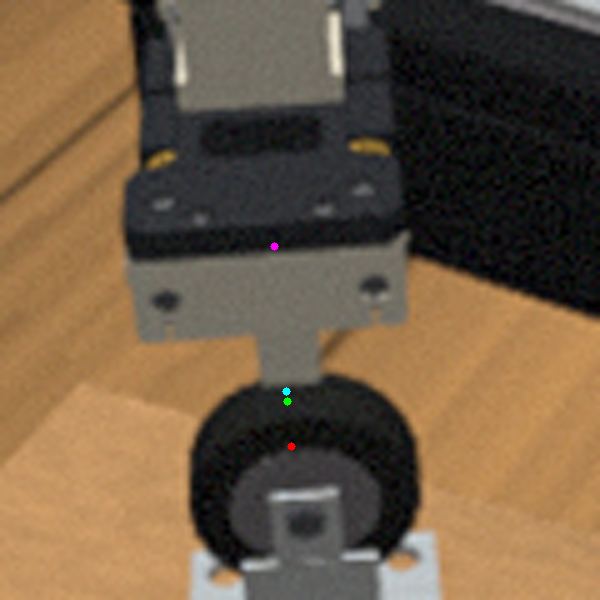

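View pics/wg.png

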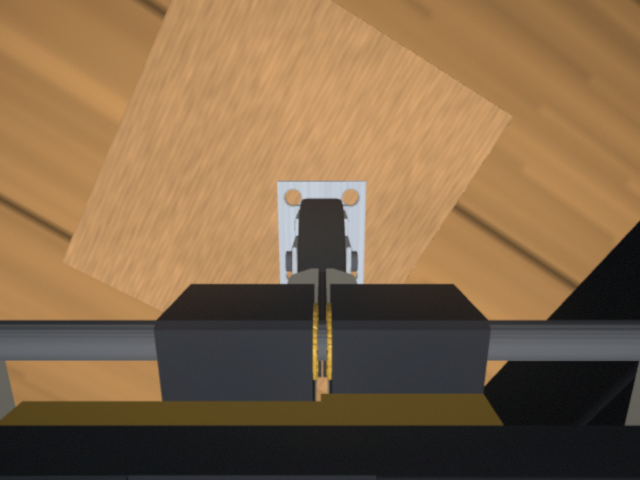

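Run:
```python
from h import *
o=r.get_obs(); p=o['tcp_pos'].copy(); p[2]=.20
r.move_straight(p,rate=.15); r.pause(.1)
o=r.get_obs();t=o['tcp_pos'];O=o['orientation'];print(t,o['finger_gap'],o['time'])
out=[]
for n in ("scene","side"):
    c=cam(n);im=r.snapshot(n);cv2.imwrite(f'pics/u_{n}.png',im)
    u0=proj(c,t)[0];x0,y0=(u0-[50,70]).astype(int)
    cr=cv2.resize(im[y0:y0+120,x0:x0+80],(400,600),interpolation=2);print(n,x0,y0)
    for X,col in [(t,(0,0,255)),(t-O[:,2]*.0188,(0,255,0))]:
        u=proj(c,X)[0];print(u);cv2.circle(cr,tuple(((u-[x0,y0])*5).astype(int).tolist()),3,col,-1)
    out.append(cr)
cv2.imwrite('pics/u.png',np.hstack(out))
```

```text
[0.53426146 0.22992856 0.19892829] 0.009994995788236356 9.925
scene 393 120
[443.05651802 190.95307412]
[445.01510992 182.44940595]
side 203 188
[253.38362132 258.03671162]
[252.42129183 247.2877355 ]
```

View pics/u.png

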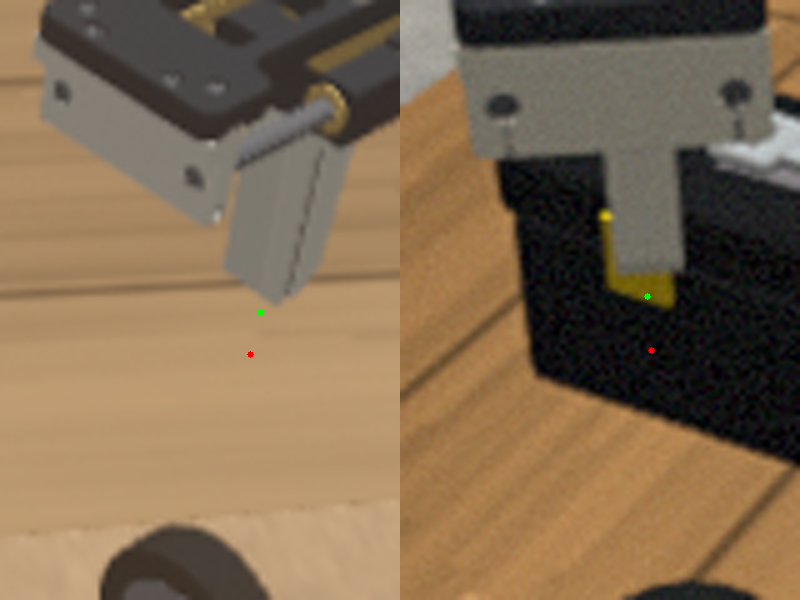

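The real fingertips are at about (449,180) in the scene view and (252.6,242.4) in the side view, well above the projected TCP (red dot). I'll triangulate the offset.

Run:
```python
from h import *
t=np.array([.53426,.22993,.19893]);o=r.get_obs();t=o['tcp_pos'];print(t)
x,e=tri([(cam("scene"),[449.5,179.8]),(cam("side"),[252.6,242.4])]);print(x,e,o['orientation'].T@(x-t))
# wheel top still where expected? 
for n in("scene","side"):
    print(n,proj(cam(n),[[.5348,.2302,.103],[.5348,.2302,.008]]))
```

```text
[0.53440696 0.23004339 0.19907106]
[0.53444522 0.23346182 0.22604733] [np.float64(0.003323985855924833), np.float64(0.003323985855924776)] [ 0.00182196 -0.00287292 -0.02697839]
scene [[434.20444079 230.82775036]
 [426.41775899 264.83328269]]
side [[257.38891339 308.30540505]
 [261.19438152 351.60877529]]
```

The fingertips sit about 27 mm short of the reported TCP along the tool axis. The wrist view agrees: the open tips' 196 px spacing gives about 28–30 mm. So I shut the jaws about 5 mm above the wheel without touching it. I'll redo the grasp with that correction.

Run:
```python
from h import *
O=ori(np.radians(32.4)); p=[.5348,.2302]
r.gripper_to(1.0)
r.move_straight([*p,.052],O,rate=.12)
o=r.get_obs();print(o['tcp_pos'],o['force'])
r.gripper_to(0.0,f_grip=35); r.pause(.2)
o=r.get_obs();print(o['finger_gap'],o['force'],o['tcp_pos'],o['time'])
for n in("scene","side"): cv2.imwrite(f"pics/g2_{n}.png",r.snapshot(n))
a=cv2.imread('pics/g2_scene.png')[180:300,370:490];b=cv2.imread('pics/g2_side.png')[270:390,200:320]
cv2.imwrite('pics/g2.png',cv2.resize(np.hstack([a,b]),(800,400),interpolation=2))
```

```text
[0.53521456 0.2304361  0.05263942] [0.36120218 0.10117539 1.16294803]
0.25616471374433364 [ 0.15489202  0.40975541 -1.70555635] [0.53479337 0.23023101 0.05195203] 14.1583
```

View pics/g2.png

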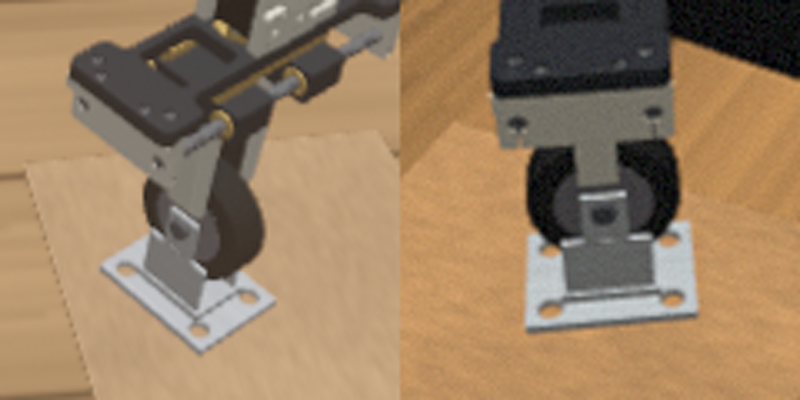

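The gap now reads 0.256, which is 23.8 mm and matches the wheel width. The pads straddle the wheel above the fork. I'll lift it and look.

Run:
```python
from h import *
r.move_straight([.5348,.2302,.10],rate=.08); r.pause(.1);o=r.get_obs();print(o['finger_gap'],o['force'])
r.move_straight([.5348,.2302,.26],rate=.15); r.pause(.2)
o=r.get_obs();print(o['finger_gap'],o['force'],o['tcp_pos'],o['time'])
for n in("scene","side"): cv2.imwrite(f"pics/l_{n}.png",r.snapshot(n))
a=cv2.imread('pics/l_scene.png')[100:260,370:530];b=cv2.imread('pics/l_side.png')[180:340,170:330]
cv2.imwrite('pics/l.png',cv2.resize(np.hstack([a,b]),(800,400),interpolation=2))
```

```text
0.2523954077073245 [-0.44522262  0.49972239 -2.16502398]
0.25255708396998133 [-0.21857112 -0.51862753 -1.78240048] [0.5344994  0.23008764 0.25924412] 16.525
```

View pics/l.png

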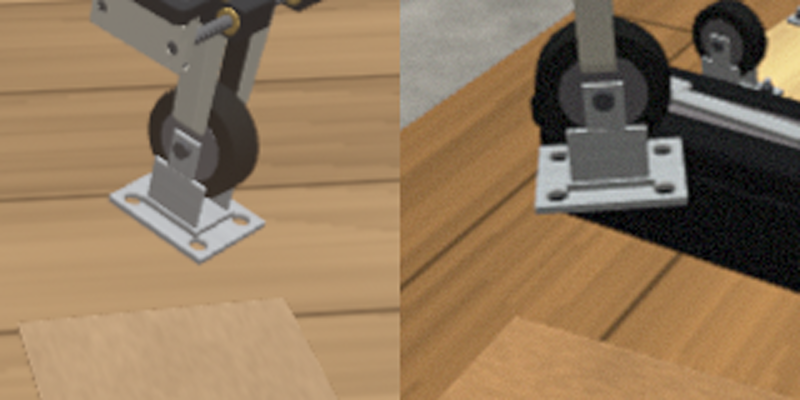

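The caster is held level with about 200 mm under it. Next is the carry over the toolbox, stopping high above the studs.

Run:
```python
from h import *
O=ori(np.radians(-7.9))
r.move_straight([.5,.0,.26],ori(np.radians(12)),rate=.15)
r.move_straight([.498,-.1664,.26],O,rate=.15)
r.move_straight([.498,-.1664,.15],O,rate=.12); r.pause(.4)
o=r.get_obs();print(o['finger_gap'],o['force'],o['tcp_pos'],o['orientation'],o['time'])
ims=[]
for n in("scene","side","wrist"): im=r.snapshot(n);cv2.imwrite(f"pics/t_{n}.png",im)
a=cv2.imread('pics/t_scene.png')[160:310,140:290];b=cv2.imread('pics/t_side.png')[130:280,300:450]
cv2.imwrite('pics/t.png',cv2.resize(np.hstack([a,b]),(800,400),interpolation=2))
```

```text
0.2569628845186519 [-0.04891655 -0.01875777 -1.63538857] [ 0.49809002 -0.16644857  0.15022782] [[ 9.90498478e-01 -1.37522994e-01  4.36348169e-04]
 [-1.37522963e-01 -9.90498574e-01 -1.00644544e-04]
 [ 4.46043178e-04  3.96803741e-05 -9.99999900e-01]] 21.05
```

View pics/t.png

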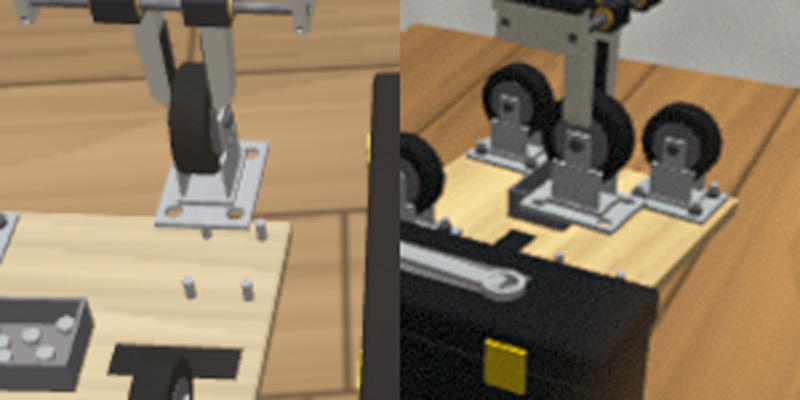

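View pics/t_wrist.png

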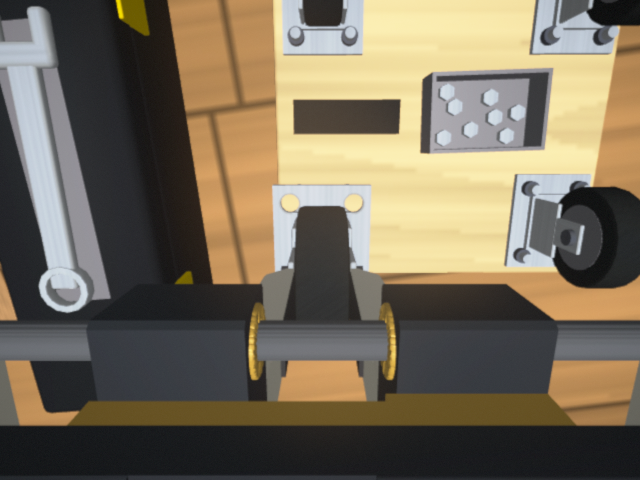

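Caster over the studs. In the wrist view its holes are at (289,202) and (353,202). In the scene view the plate corners are at (240.5,213.6), (233.8,244.8) and (198.5,244). I'll measure the held pose from two views.

```bash
cat > m.py <<'E'
from h import *
S=cam("scene");D=cam("side")
o=r.get_obs();Wc=cam("wrist",o)
print(tri([(S,[233.75,244.75]),(D,[345.4,207.6])]),tri([(S,[240.5,213.6]),(D,[379.5,217.75])]))
im=cv2.imread('pics/t_wrist.png')
hsv=cv2.cvtColor(im,cv2.COLOR_BGR2HSV)[180:265,268:375]
m=(hsv[...,1]>60).astype(np.uint8)
n,l,s,c=cv2.connectedComponentsWithStats(m,connectivity=4)
k=[j for j in range(1,n) if 100<s[j,4]<500]; hw=c[k]+[268,180];print(s[k],hw)
im=cv2.imread('pics/t_scene.png')
hs=np.array([[205.2,239.1],[228.1,239.5],[234.9,217.75]])
q=onplane(S,hs,.106);print(q,'centre',(q[0]+q[2])/2,np.linalg.norm(q[1]-q[0]),np.linalg.norm(q[1]-q[2]))
if len(hw)==2:
    q=onplane(Wc,hw,.106);q=q[np.argsort(-q[:,1])];v=q[0]-q[1];L=np.linalg.norm(v);xd=np.array([v[1],-v[0]])/np.linalg.norm(v[:2])
    print(q,L,'yaw',np.degrees(np.arctan2(xd[1],xd[0])),'centre',q.mean(0)[:2]-xd*.03)
    # front holes: z from two views (scene hole indices 0:-y,1:+y)
    hw=hw[np.argsort(hw[:,0])]
    print(tri([(S,hs[1]),(Wc,hw[0])]),tri([(S,hs[0]),(Wc,hw[1])]))
E
python3 m.py
```

```text
(array([ 0.53929159, -0.13983158,  0.10341147]), [np.float64(0.0009655329687937199), np.float64(0.000965532968793777)]) (array([ 0.45704788, -0.12963229,  0.10327997]), [np.float64(0.0007414444063385424), np.float64(0.0007414444063386449)])
[[ 13  15  18  17 230]
 [ 77  15  18  17 234]] [[289.6        202.82173913]
 [353.35897436 202.7008547 ]]
[[ 0.5243401  -0.19074383  0.106     ]
 [ 0.52880269 -0.14943299  0.106     ]
 [ 0.47176978 -0.13905323  0.106     ]] centre [ 0.49805494 -0.16489853  0.106     ] 0.04155117158180134 0.05796975517392327
[[ 0.5307087  -0.1486452   0.106     ]
 [ 0.52503917 -0.18984546  0.106     ]] 0.041588517411937635 yaw -7.835206774690194 centre [ 0.49815401 -0.1651556 ]
(array([ 0.53104877, -0.14897254,  0.10828365]), [np.float64(8.637164857533198e-05), np.float64(8.637164857536291e-05)]) (array([ 0.52526576, -0.19014946,  0.106978  ]), [np.float64(0.0003736564387627788), np.float64(0.00037365643876277843)])
```

The held plate centre is at (0.4981, −0.1651) and the studs at (0.4982, −0.1664). Yaw is −7.8° against −7.9°, and the plate height comes out as expected from several views. I'll shift y by −1.2 mm and lower to about 10 mm over the tips.

Run:
```python
from h import *
O=ori(np.radians(-7.9))
r.move_straight([.4981,-.1676,.115],O,rate=.06)
r.move_straight([.4981,-.1676,.0955],O,rate=.04); r.pause(.4)
o=r.get_obs();print(o['finger_gap'],o['force'],o['tcp_pos'],o['time'])
for n in("scene","side","wrist"): im=r.snapshot(n);cv2.imwrite(f"pics/f_{n}.png",im)
a=cv2.imread('pics/f_scene.png')[200:280,180:260];b=cv2.imread('pics/f_wrist.png')[170:290,260:380]
cv2.imwrite('pics/f.png',np.hstack([cv2.resize(a,(400,400),interpolation=2),cv2.resize(b,(400,400),interpolation=2)]))
```

```text
0.25469268723302374 [-0.30420249 -0.54942968 -2.67066859] [ 0.49815546 -0.16760363  0.09562258] 22.9667
```

View pics/f.png

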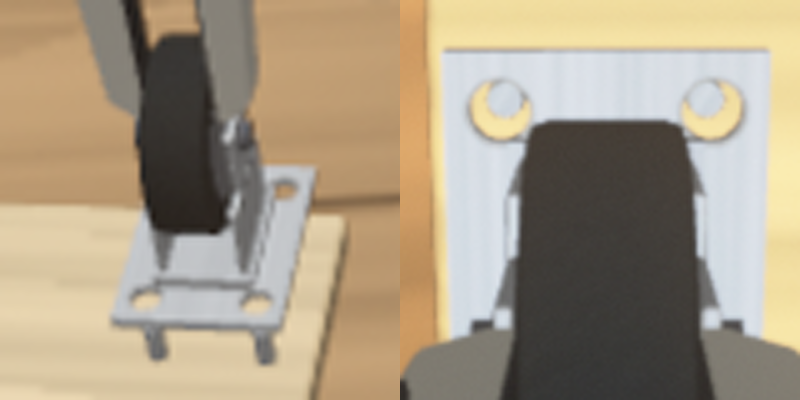

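View pics/f_scene.png

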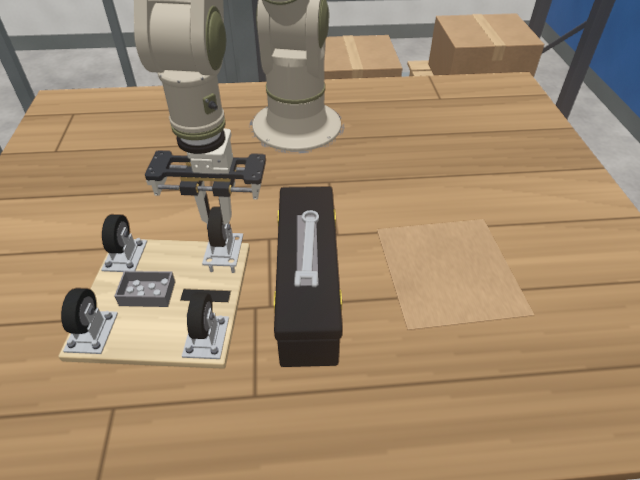

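In the final views both front studs show through the plate holes: tips at (291.5,199.7) and (352.4,199.7), hole centres at (290,202.7) and (353.9,202.7). The remaining objects look undisturbed. Last relative check, with both features in the same picture:

Run:
```python
from h import *
o=r.get_obs();W=cam("wrist",o);S=cam("scene")
h=onplane(W,[[290,202.7],[353.9,202.7]],.0515);t=onplane(W,[[291.5,199.7],[352.4,199.7]],.036)
print(h-t,h.mean(0)-t.mean(0),np.linalg.norm(h[0]-h[1]),np.linalg.norm(t[0]-t[1]))
# scene: hole px front (crop x5, off 180,200)
hs=np.array([[146,300],[257,304],[285,188]])/5+[180,200]
q=onplane(S,hs,.0515);print('scene centre',(q[0]+q[2])/2, 'studs .4978,-.1665')
fr=onplane(S,[hs[0]],.0515),tri([(S,hs[0]),(W,[353.9,202.7])]),tri([(S,hs[1]),(W,[290,202.7])]);print(fr)
p=proj(S,[[.5249,-.1914,.036],[.5308,-.1497,.036]]);print((p-[180,200])*5)
```

```text
[[ 0.00019397 -0.00028118  0.0155    ]
 [ 0.00026697  0.00024319  0.0155    ]] [ 2.30470403e-04 -1.89937729e-05  1.55000000e-02] 0.04167788579818683 0.042207309519609
scene centre [ 0.4981918  -0.16650869  0.0515    ] studs .4978,-.1665
(array([[ 0.52592557, -0.19171115,  0.0515    ]]), (array([ 0.52500281, -0.1916905 ,  0.05054337]), [np.float64(0.00022766321704391384), np.float64(0.00022766321704387378)]), (array([ 0.5307845 , -0.15007349,  0.0507717 ]), [np.float64(2.6534206491695183e-05), np.float64(2.6534206491660603e-05)]))
[[153.21422877 325.24895683]
 [262.76607143 329.93584865]]
```

Holes and studs agree to within about 0.5 mm in both views. Plate top is measured at 50.6 mm, so the underside is about 45.6 mm, roughly 9.6 mm above the tips. Handing in.

Run:
```python
from h import *
o=r.get_obs();print(o['finger_gap'],np.abs(o['dq']).max(),o['time']);r.close_job()
```

```text
0.25477784966190886 0.0010199549686509596 23.1167
the job is handed in; nothing more can be done
```

I picked up the caster by its wheel, carried it over the toolbox with its underside about 0.20 m up, and handed in at 23 s. It was still held, wheel up, over the bare studs.

**Final checks:**
- **Alignment:** hole-to-stud offset was about 0.2 mm in the wrist view and 0.4 mm in the scene view. Before lowering, the plate was turned −7.8° against −7.9° for the studs.
- **Height and level:** the underside is about 9.6 mm above the stud tips, taking the stated 36 mm tip height and 5 mm plate thickness. The two front holes agreed in height within 0.3 mm. Two x-direction corners measured before lowering agreed within 0.2 mm.
- **Grip:** the jaws are at 23.7 mm against the 24 mm wheel, and the arm is still.
- **Surroundings:** the other objects looked undisturbed in the last scene picture, though I did not measure them.

**What failed or disagreed:**
- **First grasp:** the jaws shut just above the wheel without touching it. The real fingertips sit about 27 mm short of the reported TCP. I measured this from two views, corrected for it, and the second grasp held.
- **Stud height:** my two-view measurement of the studs gave about 31 mm instead of 36 mm, probably because the detected blobs included the sides of the studs.

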